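# Shut and lock the sliding lid of the oak box past its spring catch

## Robot

A 6-joint arm with a two-finger parallel gripper is mounted at the origin on the work surface. World frame = base frame: x ahead of the robot, y to its left, z up, the work surface at z = 0. Lengths are in mm, angles in degrees, forces in N, time in s.
With the tool pointing down it reaches from about 350 to 850 mm from the base axis. Payload 8.1 kg.
Tool frame: the origin (TCP) lies between the finger pads; the fingertips stand r.nose_length ahead of it and the grasp point (between the pads) lies 3 mm ahead of it (r.nose_length is the distance from the TCP to the fingertips, in mm); x points along the fingers, y is the direction in which the jaws open and shut, and the axes are right-handed (so a half turn about x gives the same grasp; the last joint's range is limited). The gripper opens to 85 mm and grips with 20 to 120 N. Pads are 22 mm wide; open, the fingers measure 114 mm over their backs; the gripper's body (76 mm by 85 mm) begins 54 mm behind the grasp point. The pads swing forward as they close: fully open they stand 13 mm farther back than shut.
Start: joints at [-81.326, 7.471, 85.268, -0, 87.261, -4.893], TCP at [140.776, -583.256, 253.292] pointing down, gripper open.
Joint ranges: [-169.43, 169.43], [-51.17, 129.36], [1.28, 143.12], [-76.62, 256.62], [0, 156.53], [-152.29, 152.29]. Speed limits (degrees/s): [136.94, 136.94, 159.86, 180, 180, 180].

## Interface

Orientations are given as [roll, pitch, yaw] about the fixed x, y, z axes, in that order (R = Rz(yaw) Ry(pitch) Rx(roll)).
In Python, from bench import sense, optics, order, r gives the robot as it stands.
- The arm moves only by the tool carry_out, never from a script. Its argument "commands" is one flat list of numbers, 7 for each row, row after row: the shift along the tool's x, y, z in m, then the turn, a rotation vector about the tool's x, y, z in degrees, then the closure, from -1 (fully open) to 1 (shut), so that 0 is half open. A call has 1 to 12 rows; each row is the pose to reach, as a shift and turn from the pose measured when the call began, along the tool's axes at that moment; what a row does not reach only later rows make up. A row lasts 1/8 s, in which the tool goes at most 62.5 mm and 10.7 degrees, less where a joint would pass 70% of its speed; a pose out of reach is approached as far as the arm can. A call with a gripper value outside its range is refused whole. The fingers move at their own pace and stop on an object; "grip_force" is the grip in N (left out, the last holds). Time passes only in rows, so rows that repeat a pose let the fingers close. It gives the time, the measured TCP pose, the force and the opening at its end, in the units of the state.
- sense(): the state, without advancing time (a new reading comes with each control period).
- optics.snapshot(name): name is "scene" or "top"; returns (picture, depth): 420x560x3 uint8, red, green, blue; 420x560 float32, mm along the optical axis (not along the pixel's ray), 0 where there is no reading.
- optics.calibration(name): a dict with "mtx" (3x3 intrinsics, pixels), "extrinsics" (4x4, takes a point from camera to world coordinates). Camera axes: x right, y up, looking along -z (the intrinsics and any distortion apply to the point x, -y, -z); pixel columns grow to the right and rows downward; lengths in mm; the calibration is good to about 2 mm. A picture is of the moment at which its call begins. calibration takes no time and is no camera call.
- order.hand_in(): hands the job in, once; it reports no verdict.
The state is a dict: "time": time; "joint_pos": joint angles; "qd": joint speeds; "joint_efforts": joint torques, N m; "tool_pos": TCP position; "tcp_rot": TCP orientation; "ft_force": force on the tool from outside, world axes, zero at the start; "wrist_torque": the same for the moment, N m; "finger_gap": finger opening in mm.
Only numpy, scipy, OpenCV 4.12 (cv2) and the standard library are available. Lean on these libraries where they do the work, as an engineer would, in place of code of your own. Each camera call takes 0.05 s, during which the arm holds its last target. There are 200 camera calls.

## Task

Shut the oak box on the counter: with a fingertip press the round brass catch down through the window in the dark sliding lid, and while it is held down push the lid along by the edge of that window until the lid is fully home against the end wall and the catch has sprung back up behind it. Only press and push: grasp and lift nothing, leave the other things on the counter and in the box where they are, and finish clear of everything.

Things in the scene. Friction and masses are not known exactly. Their poses are not given: they have to be found in the camera images.
- box: Pale oak box screwed down, 260 mm long (x), 133 wide (y), 63 tall. Origin on the underside, on the long centre line; it spans x = -110 to +150 mm. +x is the way the lid closes. Lips along both sides (|y| over 50 mm) overlap the lid: it can only slide. Under the window is an empty trough, 86 mm wide, floor 34 mm above the counter, x = -100 to 60 mm; the compartment (x 60 to 140) starts uncovered.
- lid: Dark walnut lid, 165 mm long (x, as the box's x), 110 wide, 8 thick, about 150 g, loose in its grooves (1.5 mm play). Origin: middle of its underside, 48 mm above the counter. Square through window 50 x 50 mm at lid x = -57.5 to -7.5; behind it a 25 mm bar, in front 90 mm of board. Starts open, origin at box x = -17.5 mm, blocked by the catch in its window; home is 75 mm farther, at box x = +57.5.
- push_edge (a point): Middle of the front (+x) edge of the lid's window, at half the lid's thickness: the face that a fingertip inside the window pushes towards box +x. Moves with the lid; starts at box x = -25 mm, ends at +50 mm.
- catch_top (a point): Centre of the top face of the round brass catch, 42 mm in diameter, at box x = -51 mm, y = 0. Released, it stands 60 mm above the counter (4 mm proud of the lid's top face); moves with the catch. It pops up behind the lid's rear bar when the lid has moved about 70 mm.
- catch (a joint): How far the catch is pressed down, m: 0 released (up), 0.017 at its bottom stop (top face 43 mm above the counter). It clears the lid's underside from 0.012 on. Spring: about 2 N at the top, 6.5 N at the bottom. It springs back when let go, unless the lid's bar already covers it.
- box_front (a point): Middle of the inner face of the box's end wall (box x = +140 mm, 56 mm above the counter), against which the lid's front edge comes home.
- wine_bottle: standing closed green glass wine bottle, 74 mm across, 290 mm tall; loose, to be left alone. Origin at the centre of its underside.
- cork_jar: closed glass jar, 72 mm across, 100 mm tall; loose, to be left alone. Origin at the centre of its underside.
- mug: blue mug, 80 mm across, 90 mm tall; loose, to be left alone. Origin at the centre of its underside.
- opener: black bottle opener lying flat, about 140 x 16 x 14 mm; loose, to be left alone. Origin at the centre of its underside.
- stopper: small cork bottle stopper, 36 mm tall, standing on its 36 mm wide head; loose, to be left alone. Origin at the centre of its underside.
- card_box: red box of playing cards lying flat, 90 x 60 x 25 mm; loose, to be left alone. Origin at the centre of its underside.
- cork_in_box: cork block 40 x 22 x 22 mm lying inside the open compartment of the box; loose, to be left alone. Origin at the centre of its underside.
Things that resemble listed ones, but are neither listed nor needed, are in the scene too. There is more than one size of the lid; the job needs the smallest.

How it is judged (in metres and radians):
On the way, in this order (a step that is already met when the one before it is completed fails the run):
1. the catch is pressed below the lid by the fingers while the lid is still open (value of joint catch above 0.012 m and x of lid in the frame of box below 0 m and contact force between the fingers and catch above 0.5 N), for 0.1 s.
2. the lid is pushed by the fingers over the catch, which stays down (value of joint catch above 0.009 m and x of lid in the frame of box above 0.012 m and contact force between the fingers and lid above 0.3 N), for 0.05 s.
At the end, for the whole second after the job is handed in: The lid is home (within 4 mm of the end wall) and flat in its grooves, at rest, and the catch is up again behind it (within 3 mm of its released height) (x of lid in the frame of box above 0.0535 m and value of joint catch below 0.003 m and linear speed of lid below 0.01 m/s and z of lid in the frame of box between 0.045 and 0.052 m); the robot touches nothing.
It fails at once if the lid is lifted or levered out of its grooves (z of lid in the frame of box above 0.056 m or angle between lid's own z axis and vertical above 0.12 rad).
It fails at once if a bystander is pushed, lifted or carried more than 20 mm (distance of any of wine_bottle, cork_jar, mug, opener, stopper, card_box, cork_in_box from where it was at the start of the episode above 0.02 m).
It also fails if it takes over 37 s, if anything falls off the work surface, if the arm or the gripper's body presses on something with over 40 N, if the wrist force passes 120 N, or if a joint passes its speed limit or range.

## Working session

There is one attempt and no reset: what is moved stays moved. The work goes in short steps, Python scripts to look and compute and a tool call to move; the robot and the scene stay as the last step left them, time stands still between calls to the robot, and variables do not carry over. Pictures are saved under pics/ and viewed, about 8 in all and at most 12, crops included, and the job is handed in when it is done.

Besides the shell and the picture viewer there is one more tool, called after "Call:" in YAML: its name, and indented under it one key for each argument. carry_out: Moves the arm, as the interface text tells. Its arguments: {"type":"object","properties":{"commands":{"type":"array","items":{"type":"number"}},"grip_force":{"type":"number"}},"required":["commands"]}

```bash
ls; mkdir -p pics
python3 - <<'E'
from bench import sense, optics, order, r
import cv2,numpy as np
print(sense(), r.nose_length)
for n in("top","scene"):
    p,d=optics.snapshot(n); np.savez(f"{n}0.npz",p=p,d=d)
    cv2.imwrite(f"pics/{n}0.png",cv2.cvtColor(p,cv2.COLOR_RGB2BGR)); print(optics.calibration(n))
E
```

```text
pics
{'time': 0.0, 'joint_pos': array([-8.13253454e+01,  7.51440337e+00,  8.53300422e+01,  1.04036926e-03,
        8.72611442e+01, -4.89350777e+00]), 'qd': array([ 0.1042785 ,  0.0268425 , -0.11058421, -0.0272894 , -0.0257204 ,
       -0.0259913 ]), 'joint_efforts': array([ 7.40130508e-04, -5.69405365e+01, -5.00544262e+01, -9.44805424e-05,
        1.48853171e-02,  5.93620598e-06]), 'tool_pos': array([ 140.70716675, -582.74299309,  252.24442663]), 'tcp_rot': array([-95.4573263 ,  89.89440517,  98.11078541]), 'ft_force': array([-0.2643673 ,  0.50605448, -0.11363392]), 'wrist_torque': array([-0.01247573,  0.03114614,  0.01429673]), 'finger_gap': 85.81000554619395} 22.0
{'mtx': array([[537.45309003,   0.        , 281.1081046 ],
       [  0.        , 537.45309003, 204.95630708],
       [  0.        ,   0.        ,   1.        ]]), 'extrinsics': array([[-1.24614874e-01,  9.70141357e-01, -2.08079025e-01,
         2.27946210e+02],
       [-9.92193822e-01, -1.20838658e-01,  3.08129507e-02,
         1.53297750e+01],
       [ 4.74892772e-03,  2.10294475e-01,  9.77626555e-01,
         1.23330938e+03],
       [ 0.00000000e+00,  0.00000000e+00,  0.00000000e+00,
         1.00000000e+00]])}
{'mtx': array([[469.44804917,   0.        , 289.00125749],
       [  0.        , 469.44804917, 207.68402699],
       [  0.        ,   0.        ,   1.        ]]), 'extrinsics': array([[-2.02449673e-02, -7.46381380e-01,  6.65210475e-01,
         1.15817539e+03],
       [ 9.99621421e-01, -2.75103111e-02, -4.44793065e-04,
        -2.29405364e+01],
       [ 1.86321324e-02,  6.64949636e-01,  7.46655761e-01,
         8.21297540e+02],
       [ 0.00000000e+00,  0.00000000e+00,  0.00000000e+00,
         1.00000000e+00]])}
```

View pics/top0.png

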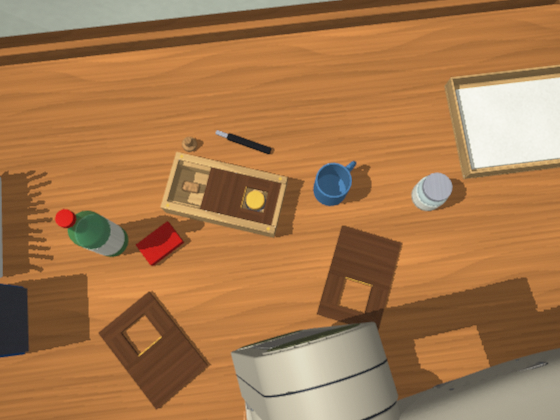

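View pics/scene0.png

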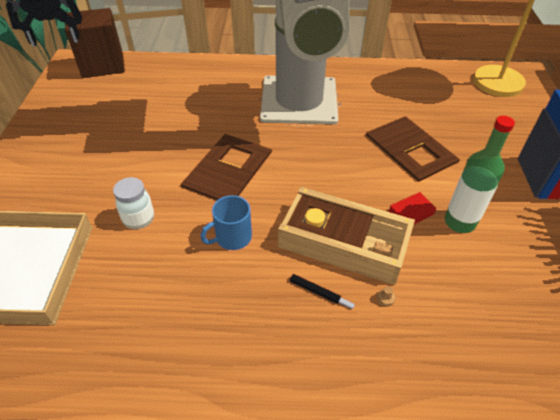

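Top view: the box is at about (225,193) with its compartment and cork at (187,187). Three lids are visible: one in the box around (245,193) with the brass catch at (255,200), and loose ones at (360,275) and (153,350). The lid in the box is the one meant: it is the smallest, it sits in the grooves, and it has the catch in its window. Box +x points to image left, roughly world +y.

```bash
cat > h.py <<'E'
import numpy as np,cv2
from bench import sense, optics, r
from scipy.spatial.transform import Rotation as R
def ray(n,uv,z):
    c=optics.calibration(n);K=c["mtx"];E=c["extrinsics"]
    uv=np.atleast_2d(np.float64(uv));d=np.c_[(uv[:,0]-K[0,2])/K[0,0],-(uv[:,1]-K[1,2])/K[1,1],-np.ones(len(uv))]@E[:3,:3].T
    return E[:3,3]+d*((z-E[2,3])/d[:,2])[:,None]
def world(n,D):
    c=optics.calibration(n);K=c["mtx"];E=c["extrinsics"];v,u=np.indices(D.shape)
    return np.dstack([(u-K[0,2])/K[0,0]*D,-(v-K[1,2])/K[1,1]*D,-D])@E[:3,:3].T+E[:3,3]
E
python3 - <<'E'
from h import *
for n,roi in(("top",(150,140,300,245)),("scene",(270,185,420,285))):
    f=np.load(n+"0.npz");p,D=f["p"],f["d"];W=world(n,D);x0,y0,x1,y1=roi
    m=np.zeros(D.shape,bool);m[y0:y1,x0:x1]=1
    hsv=cv2.cvtColor(p,cv2.COLOR_RGB2HSV)
    y=(m&(hsv[...,0]>18)&(hsv[...,0]<32)&(hsv[...,1]>180)&(hsv[...,2]>170)).astype(np.uint8)
    cs=cv2.findContours(y,0,2)[0];c=max(cs,key=cv2.contourArea);e=cv2.fitEllipse(c)
    print(n,"catch px",e,"world",ray(n,e[0],60), "depth z",np.median(W[...,2][y>0]))
    t=(m&(abs(W[...,2]-63)<4)&(D>0)).astype(np.uint8)
    k,l,s,_=cv2.connectedComponentsWithStats(t);i=1+s[1:,4].argmax()
    P=W[l==i]; print("rim z med",np.median(P[:,2]),len(P))
    # rim pixels cast onto z=63
    vv,uu=np.nonzero(l==i);Q=ray(n,np.c_[uu,vv],63)[:,:2]
    print("rect depth",cv2.minAreaRect(np.float32(P[:,:2])),"rect ray",cv2.minAreaRect(np.float32(Q)))
    z=W[...,2];print("counter z",np.median(z[300:320,220:240]) if n=="top" else np.median(z[350:380,250:300]))
    big=cv2.resize(p[y0-5:y1+5,x0-10:x1+10],None,fx=4,fy=4,interpolation=cv2.INTER_CUBIC)
    cv2.imwrite(f"pics/crop_{n}.png",cv2.cvtColor(big,cv2.COLOR_RGB2BGR))
s=sense();print(R.from_euler("xyz",s["tcp_rot"],degrees=True).as_matrix().round(3))
E
```

```text
Traceback (most recent call last):
ValueError: max() iterable argument is empty
```

```bash
cat > m.py <<'E'
from h import *
for n,roi,px in(("top",(150,140,300,245),(255,200)),("scene",(270,185,420,285),(317,216))):
    f=np.load(n+"0.npz");p,D=f["p"],f["d"];W=world(n,D);x0,y0,x1,y1=roi
    m=np.zeros(D.shape,bool);m[y0:y1,x0:x1]=1
    hsv=cv2.cvtColor(p,cv2.COLOR_RGB2HSV);print(n,"hsv",hsv[px[1],px[0]])
    y=(m&(hsv[...,0]>18)&(hsv[...,0]<36)&(hsv[...,1]>170)&(hsv[...,2]>130)).astype(np.uint8)
    cs=cv2.findContours(y,0,2)[0]
    if cs:
        c=max(cs,key=cv2.contourArea);e=cv2.fitEllipse(c)
        print("catch px",e,"world",ray(n,e[0],60), "depth z",np.median(W[...,2][y>0]))
    t=(m&(abs(W[...,2]-63)<4)&(D>0)).astype(np.uint8)
    k,l,s,_=cv2.connectedComponentsWithStats(t);i=1+s[1:,4].argmax()
    P=W[l==i]; print("rim z med",np.median(P[:,2]),len(P))
    vv,uu=np.nonzero(l==i);Q=ray(n,np.c_[uu,vv],63)[:,:2]
    print("rect depth",cv2.minAreaRect(np.float32(P[:,:2])),"rect ray",cv2.minAreaRect(np.float32(Q)))
    z=W[...,2];print("counter z",np.median(z[300:320,220:240]) if n=="top" else np.median(z[350:380,250:300]))
    big=cv2.resize(p[y0-5:y1+5,x0-10:x1+10],None,fx=4,fy=4,interpolation=cv2.INTER_CUBIC)
    cv2.imwrite(f"pics/crop_{n}.png",cv2.cvtColor(big,cv2.COLOR_RGB2BGR))
s=sense();print(R.from_euler("xyz",s["tcp_rot"],degrees=True).as_matrix().round(3))
E
python3 m.py
```

```text
top hsv [ 22 169 239]
catch px ((255.65830993652344, 200.9169921875), (14.418232917785645, 15.830659866333008), 61.07341766357422) world [[493.87595128  33.67184257  60.        ]] depth z 56.48427645666834
rim z med 62.04000495157311 1680
rect depth ((524.119140625, 101.10655212402344), (260.2471923828125, 133.9679718017578), 69.713134765625) rect ray ((523.7260131835938, 100.94973754882812), (259.75872802734375, 133.375244140625), 69.61515045166016)
counter z -1.1621522220189036
scene hsv [ 24 162 248]
catch px ((314.76861572265625, 216.57106018066406), (16.021255493164062, 18.5009708404541), 122.1839599609375) world [[503.33707844  33.11943573  60.        ]] depth z 55.9741384833452
rim z med 62.54298179966804 1892
rect depth ((523.2122192382812, 100.69090270996094), (260.3093566894531, 137.34796142578125), 69.74007415771484) rect ray ((525.089599609375, 100.39955139160156), (259.4826965332031, 137.34603881835938), 69.74842834472656)
counter z -0.4933575998336437
[[-0.     0.235 -0.972]
 [ 0.002 -0.972 -0.235]
 [-1.    -0.002 -0.   ]]
```

View pics/crop_top.png

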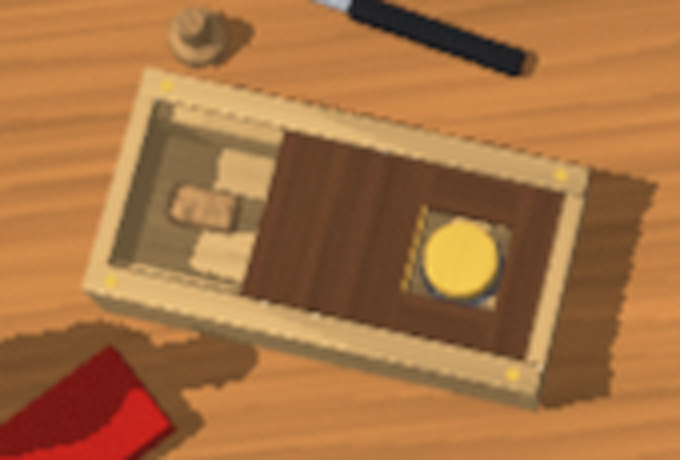

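The crop shows the lid in the grooves with the brass catch in its window at top px (255,200). The cork and compartment are on the left, so +x is box heading 69.7°. The box origin is about (517,82), and the catch comes out at about (499,34) from the box fit and (498.6,33.4) as the mean of the two camera views. I'm moving above it with the fingers shut and the jaw axis along box y.

Call:
carry_out:
  commands: [0, -0.043, -0.041, -4.7, 0, 0, 1, 0, -0.086, -0.083, -9.4, 0, 0, 1, 0, -0.13, -0.124, -14, 0, 0, 1, 0, -0.173, -0.165, -18.7, 0, 0, 1, 0, -0.216, -0.206, -23.4, 0, 0, 1, 0, -0.259, -0.248, -28, 0, 0, 1, 0, -0.302, -0.289, -32.7, 0, 0, 1, 0, -0.345, -0.33, -37.4, 0, 0, 1, 0, -0.388, -0.371, -42, 0, 0, 1, 0, -0.432, -0.413, -46.7, 0, 0, 1, 0, -0.475, -0.454, -51.4, 0, 0, 1, 0, -0.518, -0.495, -56.1, 0, 0, 1]

```text
time: 1.6
tool_pos: [500.9, 38.9, 253.1]
tcp_rot: [-149.3, 89.9, 100.6]
ft_force: [1.3, -0.6, -0.5]
finger_gap: 0.4
```

```bash
cat > w.py <<'E'
from h import *
# box pose
O=np.array([517.1,82.1]);a=np.radians(69.7);X=np.array([np.cos(a),np.sin(a)]);Y=np.array([-X[1],X[0]])
s=sense();M=R.from_euler("xyz",s["tcp_rot"],degrees=True).as_matrix();p=s["tool_pos"]
q=p[:2]-O;print("t",s["time"],"tcp",p.round(1),"in box x,y",(q@X).round(1),(q@Y).round(1),"tip z",(p[2]-22).round(1),"F",s["ft_force"].round(1),"gap",s["finger_gap"])
print(M.round(3));
def go(bx,by,tipz):
    g=np.r_[O+bx*X+by*Y,tipz+22];B=np.c_[np.r_[Y,0],np.r_[X,0],[0,0,1]]
    T=np.c_[[0,0,-1],np.r_[-Y,0],np.r_[-X,0]]  # want tool x down, y=-Y, z=-X
    print("shift m",(M.T@(g-p)/1000).round(4),"turn",np.degrees(R.from_matrix(M.T@T).as_rotvec()).round(2),"det",round(np.linalg.det(T)))
E
python3 -c "
from w import *
go(-48,0,75); go(-48,0,43)"
```

```text
t 1.6 tcp [500.9  38.9 253.1] in box x,y -46.2 0.2 tip z 231.1 F [ 1.3 -0.6 -0.5] gap 0.35880277926116144
[[-0.     0.939 -0.345]
 [ 0.002 -0.345 -0.939]
 [-1.    -0.001 -0.001]]
shift m [0.1561 0.0003 0.0021] turn [ 0.14 -0.08  0.04] det 1
shift m [0.1881 0.0003 0.0021] turn [ 0.14 -0.08  0.04] det 1
```

Now I'll lower the tip to about 75 mm and check it against both cameras.

Call:
carry_out:
  commands: [0.05, 0, 0.002, 0, 0, 0, 1, 0.1, 0, 0.002, 0, 0, 0, 1, 0.14, 0, 0.002, 0, 0, 0, 1, 0.156, 0, 0.002, 0, 0, 0, 1, 0.156, 0, 0.002, 0, 0, 0, 1]

```text
time: 2.22
tool_pos: [499.5, 37.2, 96.4]
tcp_rot: [-101.6, 89.8, 148.2]
ft_force: [0.0, 0.2, 0.2]
finger_gap: 0.1
```

```bash
python3 -c "
from w import *
go(-48,0,43)
p,d=optics.snapshot('scene')
cv2.imwrite('pics/s1.png',cv2.cvtColor(cv2.resize(p[150:290,240:430],None,fx=4,fy=4,interpolation=cv2.INTER_CUBIC),cv2.COLOR_RGB2BGR))"
```

```text
t 2.225 tcp [499.5  37.2  96.4] in box x,y -48.2 1.0 tip z 74.4 F [0.  0.2 0.2] gap 0.05380652051579396
[[-0.002  0.939 -0.345]
 [ 0.002 -0.345 -0.939]
 [-1.    -0.003 -0.001]]
shift m [ 0.0314  0.0011 -0.0002] turn [ 0.13 -0.03  0.16] det 1
```

View pics/s1.png

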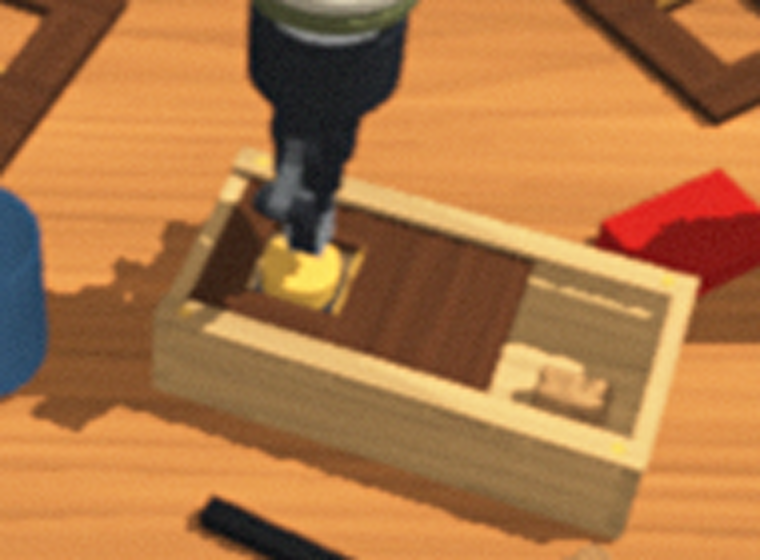

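The crop shows the fingertip at crop px (312,250), over the catch at (300,270). That offset fits a tip still 15 mm above it. Pressing down now in steps.

Call:
carry_out:
  commands: [0.01, 0.001, 0, 0, 0, 0, 1, 0.016, 0.001, 0, 0, 0, 0, 1, 0.022, 0.001, 0, 0, 0, 0, 1, 0.027, 0.001, 0, 0, 0, 0, 1, 0.03, 0.001, 0, 0, 0, 0, 1, 0.03, 0.001, 0, 0, 0, 0, 1, 0.03, 0.001, 0, 0, 0, 0, 1]

```text
time: 3.15
tool_pos: [502.3, 36.7, 68.5]
tcp_rot: [147.8, 89.9, 37.6]
ft_force: [1.8, -0.8, 4.9]
finger_gap: -0.3
```

```bash
python3 -c "
from w import *
go(-48,0,44)"
```

```text
t 3.15 tcp [502.3  36.7  68.5] in box x,y -47.7 -1.8 tip z 46.5 F [ 1.8 -0.8  4.9] gap -0.2951104985816136
[[ 0.002  0.939 -0.345]
 [ 0.001 -0.345 -0.939]
 [-1.     0.001 -0.002]]
shift m [ 0.0025 -0.0019  0.0003] turn [ 0.13 -0.1  -0.07] det 1
```

Call:
carry_out:
  commands: [0.002, -0.002, 0, 0, 0, 0, 1, 0.003, -0.002, 0, 0, 0, 0, 1, 0.003, -0.002, 0, 0, 0, 0, 1]

```text
time: 3.52
tool_pos: [501.4, 37.3, 66.4]
tcp_rot: [125.4, 89.8, 15.3]
ft_force: [1.8, -0.7, 6.9]
finger_gap: -0.1
```

```bash
python3 -c "
from w import *
go(-48,0,44)"
```

```text
t 3.525 tcp [501.4  37.3  66.4] in box x,y -47.5 -0.8 tip z 44.4 F [ 1.8 -0.7  6.9] gap -0.07735840872719849
[[ 0.004  0.939 -0.345]
 [ 0.001 -0.345 -0.939]
 [-1.     0.003 -0.002]]
shift m [ 0.0003 -0.0008  0.0005] turn [ 0.13 -0.13 -0.18] det 1
```

The catch is at or near its bottom stop (6.9 N). Pushing along +x (tool −z), starting slowly.

Call:
carry_out:
  commands: [0, 0, -0.004, 0, 0, 0, 1, 0, 0, -0.008, 0, 0, 0, 1, 0, 0, -0.011, 0, 0, 0, 1, 0, 0, -0.014, 0, 0, 0, 1, 0, 0, -0.017, 0, 0, 0, 1, 0, 0, -0.02, 0, 0, 0, 1, 0, 0, -0.02, 0, 0, 0, 1]

```text
time: 4.4
tool_pos: [508.0, 55.6, 66.5]
tcp_rot: [110.6, 89.8, 0.4]
ft_force: [-0.6, -2.8, 6.3]
finger_gap: 0.0
```

```bash
python3 -c "
from w import *
print('F along box x,y', s['ft_force'][:2]@X, s['ft_force'][:2]@Y)
go(39,0,44)
p,d=optics.snapshot('scene')
cv2.imwrite('pics/s2.png',cv2.cvtColor(cv2.resize(p[150:290,240:430],None,fx=4,fy=4,interpolation=cv2.INTER_CUBIC),cv2.COLOR_RGB2BGR))"
```

```text
t 4.4 tcp [508.   55.6  66.5] in box x,y -28.0 -0.7 tip z 44.5 F [-0.6 -2.8  6.3] gap 0.023877719856777134
[[ 0.003  0.939 -0.345]
 [ 0.    -0.345 -0.939]
 [-1.     0.003 -0.001]]
F along box x,y -2.818417640418913 -0.38600182170957464
shift m [ 0.0006 -0.0005 -0.067 ] turn [ 0.14 -0.06 -0.15] det 1
```

View pics/s2.png

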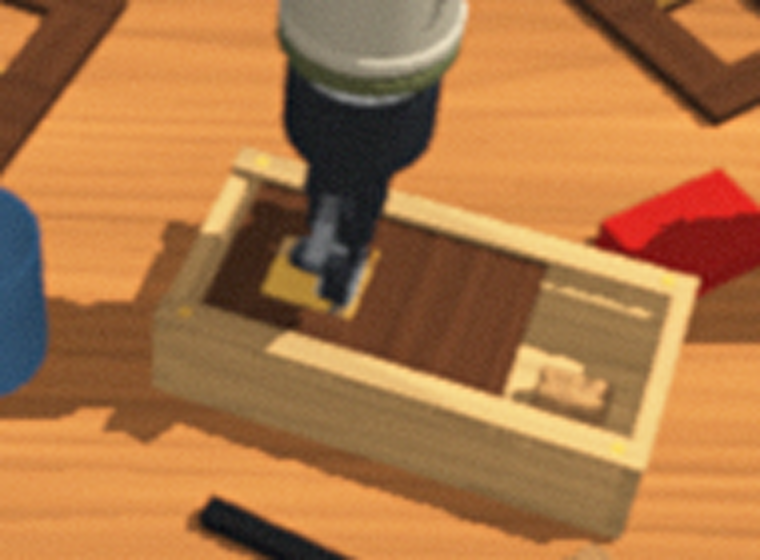

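The window is clear of catch brass at the top, the lid has moved several mm, and the tip is on the window's front edge. I'll keep pushing.

Call:
carry_out:
  commands: [0, 0, -0.004, 0, 0, 0, 1, 0, 0, -0.008, 0, 0, 0, 1, 0, 0, -0.012, 0, 0, 0, 1, 0, 0, -0.016, 0, 0, 0, 1, 0, 0, -0.02, 0, 0, 0, 1, 0, 0, -0.024, 0, 0, 0, 1, 0, 0, -0.028, 0, 0, 0, 1, 0, 0, -0.032, 0, 0, 0, 1, 0, 0, -0.036, 0, 0, 0, 1, 0, 0, -0.04, 0, 0, 0, 1]

```text
time: 5.7
tool_pos: [521.6, 93.3, 66.3]
tcp_rot: [108.9, 89.9, -1.2]
ft_force: [-1.9, -4.1, -1.2]
finger_gap: 0.2
```

```bash
python3 -c "
from w import *
print('F along box x,y', s['ft_force'][:2]@X, s['ft_force'][:2]@Y)
go(39,0,45)"
```

```text
t 5.7 tcp [521.6  93.3  66.3] in box x,y 12.1 -0.3 tip z 44.3 F [-1.9 -4.1 -1.2] gap 0.22304324830389985
[[ 0.002  0.939 -0.345]
 [-0.    -0.345 -0.939]
 [-1.     0.002 -0.001]]
F along box x,y -4.4888382328826 0.3675246061718222
shift m [-0.0007 -0.0003 -0.0269] turn [ 0.14 -0.04 -0.13] det 1
```

Call:
carry_out:
  commands: [0, 0, -0.004, 0, 0, 0, 1, 0, 0, -0.008, 0, 0, 0, 1, 0, 0, -0.012, 0, 0, 0, 1, 0, 0, -0.016, 0, 0, 0, 1, 0, 0, -0.02, 0, 0, 0, 1, 0, 0, -0.023, 0, 0, 0, 1, 0, 0, -0.025, 0, 0, 0, 1, 0, 0, -0.025, 0, 0, 0, 1]

```text
time: 6.7
tool_pos: [530.6, 117.3, 66.6]
tcp_rot: [120.1, 89.8, 10.0]
ft_force: [0.2, 0.3, 0.9]
finger_gap: -0.2
```

```bash
python3 -c "
from w import *
print('F along box x,y', s['ft_force'][:2]@X, s['ft_force'][:2]@Y)
go(39,0,45)
p,d=optics.snapshot('scene')
cv2.imwrite('pics/s3.png',cv2.cvtColor(cv2.resize(p[150:290,240:430],None,fx=4,fy=4,interpolation=cv2.INTER_CUBIC),cv2.COLOR_RGB2BGR))"
```

```text
t 6.7 tcp [530.6 117.3  66.6] in box x,y 37.7 -0.5 tip z 44.6 F [0.2 0.3 0.9] gap -0.2232342163420265
[[ 0.003  0.939 -0.344]
 [ 0.001 -0.344 -0.939]
 [-1.     0.003 -0.002]]
F along box x,y 0.3472893194336741 -0.11775090286419362
shift m [-0.0004 -0.0005 -0.0013] turn [ 0.15 -0.1  -0.16] det 1
```

View pics/s3.png

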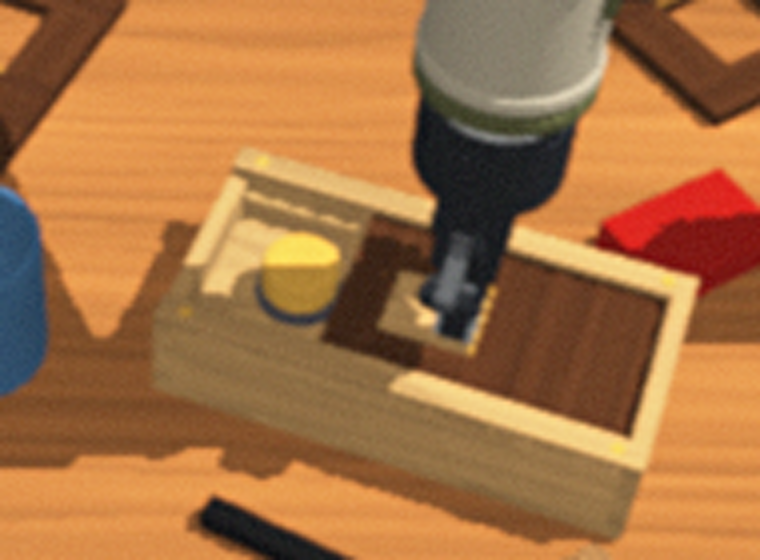

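The catch is up at crop (300,265) behind the bar, and the lid appears to be home. Pushing gently a few mm more will confirm it's against the wall.

Call:
carry_out:
  commands: [0, 0, -0.001, 0, 0, 0, 1, 0, 0, -0.002, 0, 0, 0, 1, 0, 0, -0.003, 0, 0, 0, 1, 0, 0, -0.003, 0, 0, 0, 1]

```text
time: 7.25
tool_pos: [531.1, 118.8, 66.6]
tcp_rot: [66.8, 89.9, -43.4]
ft_force: [-3.9, -7.3, 4.6]
finger_gap: -0.2
```

```bash
python3 -c "
from w import *
print('F along box x,y', s['ft_force'][:2]@X, s['ft_force'][:2]@Y)"
```

```text
t 7.25 tcp [531.1 118.8  66.6] in box x,y 39.2 -0.4 tip z 44.6 F [-3.9 -7.3  4.6] gap -0.2313855198792435
[[ 0.002  0.939 -0.345]
 [-0.002 -0.345 -0.939]
 [-1.     0.002  0.001]]
F along box x,y -8.217430725566656 1.1322323965816403
```

There's 8 N of resistance at tip x = 39.2, where home was predicted at 39, so the lid is against the wall. Backing off and lifting clear.

Call:
carry_out:
  commands: [0, 0, 0.005, 0, 0, 0, 1, 0, 0, 0.012, 0, 0, 0, 1, 0, 0, 0.012, 0, 0, 0, 1, -0.03, 0, 0.012, 0, 0, 0, 1, -0.08, 0, 0.012, 0, 0, 0, 1, -0.14, 0, 0.012, 0, 0, 0, 1, -0.19, 0.03, 0.05, 0, 0, 0, 1, -0.2, 0.06, 0.1, 0, 0, 0, 1, -0.2, 0.08, 0.15, 0, 0, 0, 1, -0.2, 0.1, 0.2, 0, 0, 0, 1, -0.2, 0.1, 0.2, 0, 0, 0, 1, -0.2, 0.1, 0.2, 0, 0, 0, 1]

```text
time: 8.75
tool_pos: [555.7, -102.8, 266.9]
tcp_rot: [82.9, 89.9, -27.3]
ft_force: [0.1, 0.1, -0.1]
finger_gap: 0.0
```

```bash
python3 -c "
from w import *
ims=[]
for n,(x0,y0,x1,y1) in (('scene',(240,150,430,290)),('top',(140,110,330,250))):
    p,d=optics.snapshot(n); V=world(n,d)
    Q=V[...,:2]-O; bx=Q@X; by=Q@Y; z=V[...,2]
    g=(abs(by)<40)&(d>0)
    k=[(lo,round(float(np.median(z[g&(bx>lo)&(bx<lo+8)])),1)) for lo in (-95,-55,-28,-14,20,60,100,128)]
    print(n,k)
    ims.append(cv2.resize(p[y0:y1,x0:x1],None,fx=2.1,fy=2.1,interpolation=cv2.INTER_CUBIC))
cv2.imwrite('pics/end.png',cv2.cvtColor(np.hstack(ims),cv2.COLOR_RGB2BGR))"
```

```text
t 8.75 tcp [ 555.7 -102.8  266.9] in box x,y -160.0 -100.3 tip z 244.9 F [ 0.1  0.1 -0.1] gap 0.037336109614799426
[[ 0.002  0.938 -0.345]
 [-0.001 -0.345 -0.938]
 [-1.     0.002  0.   ]]
scene [(-95, 33.7), (-55, 58.6), (-28, 55.4), (-14, 55.4), (20, 36.3), (60, 55.8), (100, 55.8), (128, 55.8)]
top [(-95, nan), (-55, 56.0), (-28, 50.6), (-14, 54.9), (20, 35.0), (60, 54.5), (100, 54.8), (128, 54.5)]
  return _methods._mean(a, axis=axis, dtype=dtype,
  ret = ret.dtype.type(ret / rcount)
```

View pics/end.png

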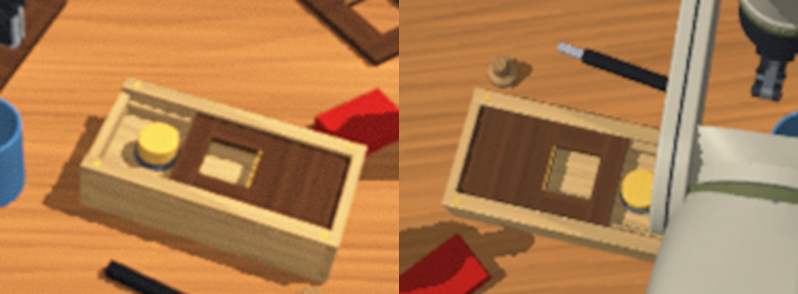

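Both views show the lid against the end wall and flat in its grooves, with the catch up behind it. The other objects in view look undisturbed and the arm is clear.

```bash
python3 -c "
from bench import order; print(order.hand_in())"
```

```text
the job is handed in; nothing more can be done
None
```

The oak box is shut and the job is handed in; no verdict was reported. With shut fingers I pressed the catch down to about 6.9 N. I then pushed the lid by its window's front edge until it met the end wall, backed off and lifted clear, finishing at 8.75 s on the robot's clock.

**Lid:** a final nudge met about 8 N at tip x = 39.2 mm in the box frame, where I had predicted home at 39. The lid's top face read 54.5–55.8 mm (nominal 56), so it sits flat in its grooves.

**Catch:** in the last pictures it stands up behind the lid's rear bar. The scene camera put its top at 58.6 mm (nominal 60). The top camera read 56.0, but it also read about 56.5 before I touched anything, so I take that as camera bias.

**Surroundings:** the wrist force was near zero once clear. The mug, opener, stopper and card box looked undisturbed in the last pictures, but I only judged that by eye. The cork is now under the lid, and the bottle and jar were outside the final crops; the arm never went near either of those two.

**Disagreement:** the two cameras' colour fits of the catch differed by about 9 mm in world x. Their mean agreed with the box-outline fit to about 1 mm, so I used the outline.

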